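Put the amber jar away in the bamboo box behind its flap

ROBOT

A 6-joint arm with a two-finger parallel gripper is mounted at the origin on the work surface. World frame = base frame: x ahead of the robot, y to its left, z up, the work surface at z = 0. Lengths are in m, angles in rad, forces in N, time in s.
With the tool pointing down it reaches from about 0.425 to 0.95 m from the base axis. Payload 3.5 kg.
Tool frame: the origin (TCP) lies between the finger pads; the fingertips stand 25 mm ahead of it and the grasp point (between the pads) lies 6 mm ahead of it (ctrl.finger_overhang is the distance from the TCP to the fingertips, in m); x points along the fingers, y is the direction in which the jaws open and shut, and the axes are right-handed (so a half turn about x gives the same grasp; the last joint's range is limited). The gripper opens to 85 mm and grips with 20 to 120 N. Pads are 22 mm wide; open, the fingers measure 114 mm over their backs; the gripper's body (76 mm by 85 mm) begins 54 mm behind the grasp point. The pads swing forward as they close: fully open they stand 13 mm farther back than shut.
Start: joints at [1.058, 0.286, 1.577, -0, 1.279, -0.15], TCP at [0.24, 0.631, 0.256] pointing down, gripper open.
Joint ranges: [-2.77, 2.77], [-0.9, 2.22], [0.21, 2.48], [-1.53, 4.67], [0.24, 2.81], [-2.84, 2.84]. Speed limits (rad/s): [2.79, 2.79, 3.14, 3.14, 3.14, 3.14].

INTERFACE

Orientations are given as a unit quaternion [x, y, z, w].
In Python, from plant import ctrl gives the robot as it stands.
- The arm moves only by the tool play_rows, never from a script. Its argument "targets" is a list of rows, each an object with "delta_pos": the shift along the world's x, y, z normalised to -1 to 1, where 1 is 1000 mm, a list of three; "delta_rot": the turn, a rotation vector about the world's x, y, z normalised to -1 to 1, where 1 is pi rad, a list of three; "claw": the finger opening in mm, from 0 to 85.4. In form: [{"delta_pos": [tx, ty, tz], "delta_rot": [wx, wy, wz], "claw": claw}, ...]. A call has 1 to 20 rows; each row is the pose to reach, as a shift and turn from the pose measured when the call began, turning the shorter way round; what a row does not reach only later rows make up. A row lasts 1/12 s, in which the tool goes at most 41.7 mm and 7.16 degrees, less where a joint would pass 70% of its speed; a pose out of reach is approached as far as the arm can. A call with a number of a shift or a turn outside -1 to 1 is refused whole. A call with a gripper value outside its range is refused whole. The fingers move at their own pace and stop on an object; "newtons" is the grip in N (left out, the last holds). Time passes only in rows, so rows that repeat a pose let the fingers close. It gives the time, the measured TCP pose, the force and the opening at its end, in the units of the state.
- ctrl.get_state(): the state, without advancing time (a new reading comes with each control period).
- ctrl.read_camera(name): name is "side" or "top"; returns the picture (384x512x3 uint8, blue, green, red); there is no depth.
- ctrl.calibration(name): a dict with "fx", "fy", "cx", "cy" (pixels), "camera_from_world" (4x4, takes a point from world to camera coordinates). Camera axes: x right, y down, z forward; pixel columns grow to the right and rows downward; lengths in m; the calibration is good to about 2 mm. A picture is of the moment at which its call begins. calibration takes no time and is no camera call.
- ctrl.sign_off(): hands the job in, once; it reports no verdict.
The state is a dict: "time": time; "qpos": joint angles; "dq": joint speeds; "joint_efforts": joint torques, N m; "eef_pos": TCP position; "tcp_rot": TCP orientation; "contact_force": force on the tool from outside, world axes, zero at the start; "wrist_torque": the same for the moment, N m; "opening": opening from 0.0 (shut) to 1.0 (fully open).
Only numpy, scipy, OpenCV 4.12 (cv2) and the standard library are available. Lean on these libraries where they do the work, as an engineer would, in place of code of your own. Each camera call takes 0.05 s, during which the arm holds its last target. There are 200 camera calls.

TASK

Swing the bamboo box's flap wide open and slide the amber jar along the table top, standing upright and never lifted or tipped, through the opening and all the way to the back of the box's open bay. Then swing the flap fully shut behind the jar, leaving the kettle, the carafe and the scoop as they stand.

Things in the scene. Friction and masses are not known exactly. Their poses are not given: they have to be found in the camera images.
- box: Pale bamboo box, fixed. Origin: on the table top, centre of its open bay: a slot 80 mm wide (own y -40 to 40), 80 deep (x -40 to 40), without floor or roof; walls 12 thick, 60 high at both sides and the back (+x). Its mouth (x = -40) faces roughly world +y and is closed by the flap. A closed compartment, 60 high plus a 10 mm knob, fills y -52 to -164.
- flap (a joint): Angle (rad) of the box's darker flap: upright panel 95 mm long, 10 thick, 4 to 56 above the table. 0 = shut, lying across the mouth; grows as its free end swings outwards (box -x); 1.57 = straight out beside the lane; limit 1.9. Starts ajar, stays where left (friction 0.05 N m, no spring). A fingertip let down into the bay can sweep it open from inside.
- flap_tip (a point): Free end of the flap, top corner of its inner face: 95 mm from the hinge axis, 56 mm above the table.
- flap_hinge (a point): Vertical hinge axis of the flap, at table height: box frame x = -41, y = +45 mm. Shut, the panel runs from here towards the box's -y with its inner face at x = -41 and its outer face at x = -51 mm.
- jar: Empty closed amber glass jar with flat cork lid: straight round sides, 72 mm across (lid 68), 82 high (glass 70), 0.2 to 0.4 kg. Origin: centre of underside. Stands loose on the table on the mouth's side of the box, outside the flap's sweep. Push it low down (about 20 to 40 mm up): pushed high it may tip. Against the bay's back wall its centre is at box x = +4 mm.
- kettle: Bystander: matte white kettle 148 mm in diameter, 153 mm high, with a spout on its -x side reaching 130 mm and a dark handle on +x reaching 115 mm from its axis. Origin: centre of its underside.
- carafe: Bystander: narrow glass carafe, 86 mm in diameter, 175 mm high, on a round cork trivet (124 mm across, 10 mm thick). Origin: centre of its underside.
- scoop: Bystander: steel scoop 170 mm long, lying flat along its own x axis.
Mind the look-alikes: they are no part of the job. There is more than one size of the jar; the one meant has the size given above.

How it is judged:
By the outcome, as a careful person would: the job done as asked, in the order asked, and still so for the second after the job is handed in, with the robot touching nothing.
It also fails if it takes over 72 s, if anything falls off the work surface, if the arm or the gripper's body presses on something with over 40 N, if the wrist force passes 120 N, or if a joint passes its speed limit or range.

## Working session

There is one attempt and no reset: what is moved stays moved. The work goes in short steps, Python scripts to look and compute and a tool call to move; the robot and the scene stay as the last step left them, time stands still between calls to the robot, and variables do not carry over. Pictures are saved under pics/ and viewed, about 8 in all and at most 12, crops included, and the job is handed in when it is done.

Besides the shell and the picture viewer there is one more tool, called as name([rows], argument=value, ...), one row to a line, values as JSON. play_rows: Moves the arm, as the interface text tells. Its arguments: {"type":"object","properties":{"targets":{"type":"array"},"newtons":{"type":"number"}},"required":["targets"]}

```bash
mkdir -p pics
cat > h.py <<'E'
import numpy as np, cv2
from plant import ctrl
def snap(n,f,crop=None,s=1):
    im=ctrl.read_camera(n); cv2.imwrite('pics/raw_'+f,im)
    if crop: x0,y0,x1,y1=crop; im=im[y0:y1,x0:x1]
    if s!=1: im=cv2.resize(im,None,fx=s,fy=s,interpolation=cv2.INTER_CUBIC)
    cv2.imwrite('pics/'+f,im)
def ray(n,u,v,z):
    c=ctrl.calibration(n); T=np.array(c['camera_from_world']); R=T[:3,:3]; o=-R.T@T[:3,3]
    d=R.T@np.array([(u-c['cx'])/c['fx'],(v-c['cy'])/c['fy'],1]); return (o+d*(z-o[2])/d[2]).round(4)
def proj(n,p):
    c=ctrl.calibration(n); T=np.array(c['camera_from_world']); q=T[:3,:3]@np.array(p)+T[:3,3]
    return (c['fx']*q[0]/q[2]+c['cx'],c['fy']*q[1]/q[2]+c['cy'])
E
python3 - <<'E'
from h import *
snap('top','t0.png',s=1.5); snap('side','s0.png',s=1.5)
print(ctrl.get_state())
for n in('top','side'):
    T=np.array(ctrl.calibration(n)['camera_from_world']); print(n,-T[:3,:3].T@T[:3,3],T[2,:3],ctrl.calibration(n)['fx'])
E
```

```text
{'time': 0.1, 'qpos': array([ 1.05796345e+00,  2.87140369e-01,  1.57802419e+00, -1.07516661e-05,
        1.27861845e+00, -1.49997376e-01]), 'dq': array([-0.00063011, -0.00197589, -0.00331249, -0.00021431,  0.00187826,
       -0.00101229]), 'joint_efforts': array([ 6.85956347e-04, -4.07291615e+01, -2.93704265e+01, -1.67493167e-04,
        3.37789235e-03,  2.58570765e-06]), 'eef_pos': array([0.2392795 , 0.63058654, 0.25504672]), 'tcp_rot': array([ 0.1268446 ,  0.69575069, -0.12831149,  0.69525362]), 'contact_force': array([ 1.41689882, -0.02666976, -0.76445955]), 'wrist_torque': array([ 0.03444801,  0.00350368, -0.01638476]), 'opening': 0.9991289807818104}
top [ 0.35796655 -0.06013178  1.34633365] [ 0.18641381 -0.00115047 -0.98247064] 480.2927617847629
side [-0.0034902  -1.00751699  1.07539232] [ 0.38871109  0.61789713 -0.68345214] 456.7158104691531
```

View pics/t0.png

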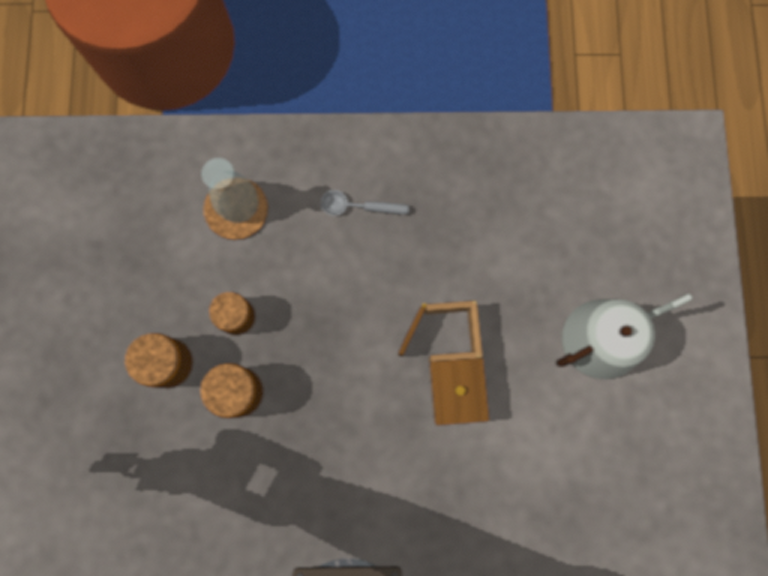

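View pics/s0.png

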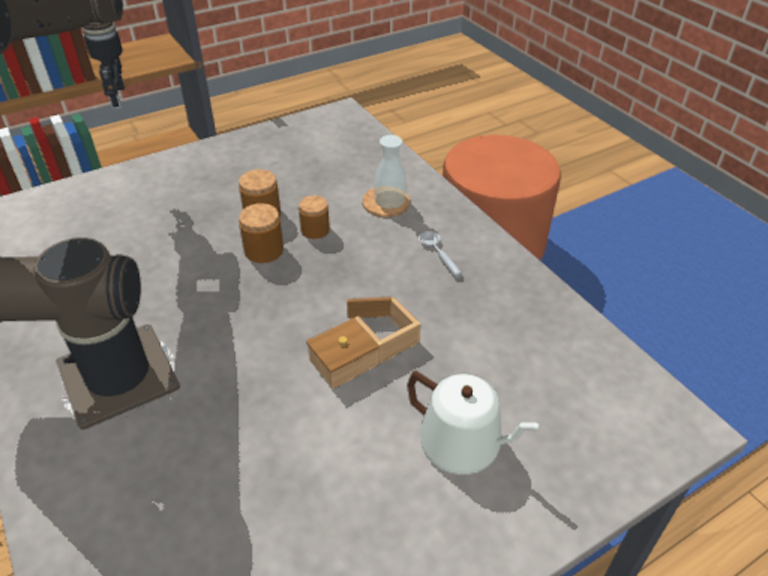

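Run:
```python
from h import *
t=cv2.imread('pics/raw_t0.png'); s=cv2.imread('pics/raw_s0.png')
r=lambda im,x0,y0,x1,y1,k:cv2.resize(im[y0:y1,x0:x1],None,fx=k,fy=k,interpolation=cv2.INTER_CUBIC)
cv2.imwrite('pics/boxt.png',r(t,250,190,340,290,6))
cv2.imwrite('pics/jars.png',np.hstack([r(t,75,185,190,285,4),r(s,150,105,230,180,4)[:400].copy() if 0 else cv2.copyMakeBorder(r(s,150,105,230,180,4),0,100,0,0,cv2.BORDER_CONSTANT)]))
```

```text
(no output)
```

View pics/boxt.png

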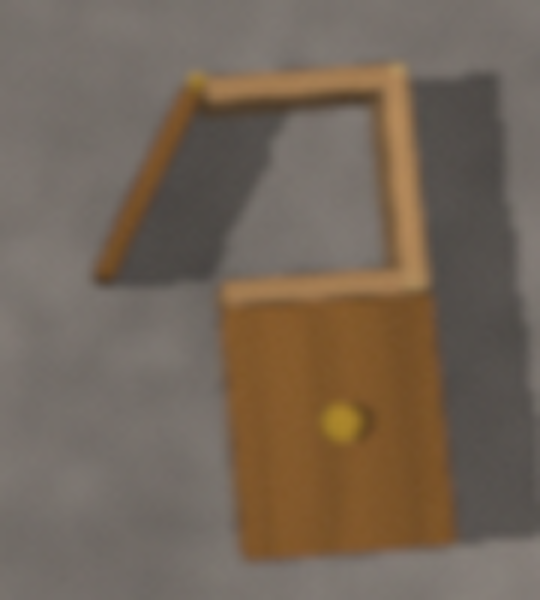

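View pics/jars.png

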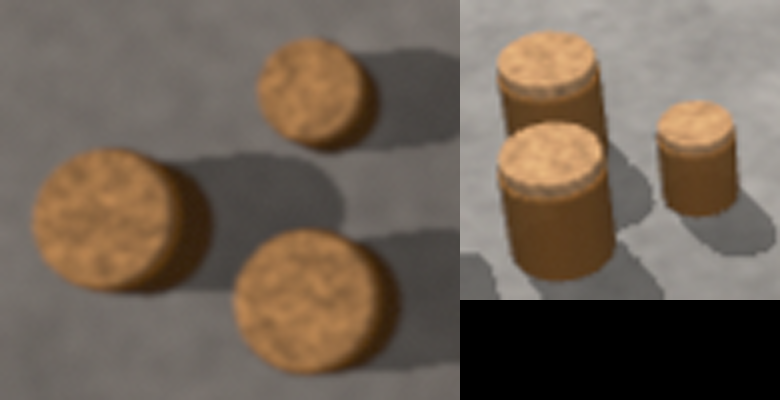

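Run:
```python
from h import *
from scipy.optimize import least_squares
b=[((400,68),(52,52)),((432,287),(52,-52)),((457,543),(52,-164)),((240,560),(-40,-164))]
P=np.array([ray('top',x/6+250-.42,y/6+190-.42,.06)[:2] for (x,y),_ in b]); Q=np.array([q for _,q in b])/1e3
f=lambda p:(P-(np.array(p[:2])+Q@np.array([[np.cos(p[2]),np.sin(p[2])],[-np.sin(p[2]),np.cos(p[2])]]))).ravel()
s=least_squares(f,[.4,-.1,-1.57]);p=s.x;print('box',p,np.degrees(p[2]),(s.fun*1e3).round(1))
R=np.array([[np.cos(p[2]),-np.sin(p[2])],[np.sin(p[2]),np.cos(p[2])]])
tip=ray('top',104/6+250-.42,273/6+190-.42,.056)[:2]; print('tip',tip,'box',R.T@(tip-p[:2]))
print('hinge',p[:2]+R@[-.041,.045],ray('top',196/6+250-.42,82/6+190-.42,.06))
for n,(x0,x1,y0,y1),h in[('small',(258,366,38,146),.082),('L',(32,176,148,292),.11),('R',(234,380,228,373),.11)]:
    cx=(x0+x1)/8+75-.4;cy=(y0+y1)/8+185-.4
    a=ray('top',x0/4+74.6,cy,h);c=ray('top',x1/4+74.6,cy,h);d=ray('top',cx,y0/4+184.6,h);e=ray('top',cx,y1/4+184.6,h)
    m=ray('top',cx,cy,h);print(n,m,'dia',abs(a[1]-c[1]),abs(d[0]-e[0]),'box',R.T@(m[:2]-p[:2]))
# side check: small lid centre (697,125), base bottom
print('side lid',ray('side',(697-460)/4+149.6,125/4+104.6,.082), 'base front',ray('side',(700-460)/4+149.6,215/4+104.6,0))
```

```text
box [ 0.50590178 -0.18596473 -1.50241314] -86.08193175563173 [-3.6  1.5  1.3 -2.2  1.2 -1.4  1.1  2.1]
tip [ 0.467  -0.0978] box [-0.09061682 -0.03278657]
hinge [ 0.54799508 -0.14198571] [ 0.5523 -0.1405  0.06  ]
small [0.5409 0.2055 0.082 ] dia 0.0718 0.07240000000000002 box [-0.38815836  0.06166517]
L [0.4554 0.3307 0.11  ] dia 0.09240000000000004 0.09210000000000002 box [-0.51890795 -0.01508009]
R [0.403 0.199 0.11 ] dia 0.09290000000000001 0.09130000000000005 box [-0.39109625 -0.07635667]
side lid [0.5446 0.2065 0.082 ] base front [0.53  0.183 0.   ]
```

Run:
```python
from h import *
t=cv2.imread('pics/raw_t0.png'); s=cv2.imread('pics/raw_s0.png')
p=[.5059,-.1860,-1.5024]
w=lambda x,y:(p[0]+np.cos(p[2])*x/1e3-np.sin(p[2])*y/1e3,p[1]+np.sin(p[2])*x/1e3+np.cos(p[2])*y/1e3)
def ov(im,n,x0,y0,x1,y1,k):
    o=cv2.resize(im[y0:y1,x0:x1],None,fx=k,fy=k,interpolation=cv2.INTER_CUBIC)
    def L(a,b,z,c):
        q=[proj(n,(*w(*v),z)) for v in(a,b)]
        q=[(int((u-x0+.5)*k),int((v-y0+.5)*k)) for u,v in q]; cv2.line(o,*q,c,1)
    for z,c in((.06,(0,255,0)),(0,(255,255,0))):
        for r in([(-40,52),(52,52),(52,-164),(-40,-164)],[(-40,40),(40,40),(40,-40),(-40,-40)]):
            for i in range(4): L(r[i],r[(i+1)%4],z,c)
    return o
a=ov(t,'top',255,192,335,287,5); b=ov(s,'side',200,190,285,260,4.7)
h=max(a.shape[0],b.shape[0]); g=lambda m:cv2.copyMakeBorder(m,0,h-m.shape[0],0,0,cv2.BORDER_CONSTANT)
cv2.imwrite('pics/ov.png',np.hstack([g(a),g(b)]))
from scipy.spatial.transform import Rotation as Ro
st=ctrl.get_state(); print(Ro.from_quat(st['tcp_rot']).as_matrix().round(3))
```

```text
[[-0.001  0.355  0.935]
 [-0.002  0.935 -0.355]
 [-1.    -0.002 -0.   ]]
```

View pics/ov.png

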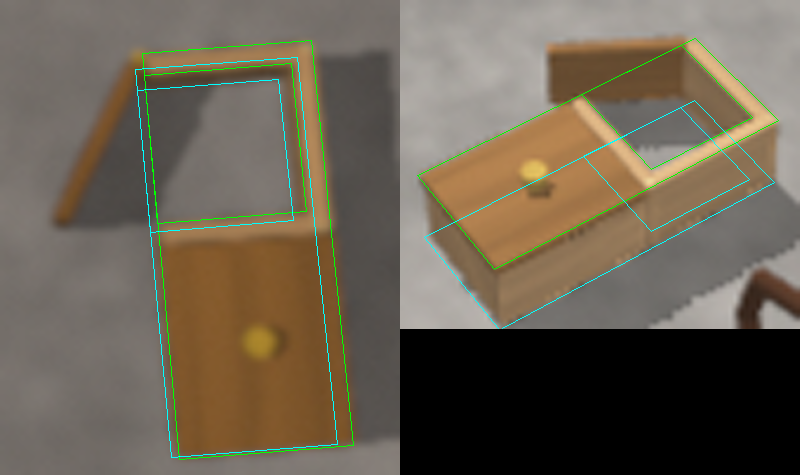

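```bash
cat >> h.py <<'E'
B=np.array([.5055,-.1865]); A=-1.502
R=np.array([[np.cos(A),-np.sin(A)],[np.sin(A),np.cos(A)]])
W=lambda x,y:B+R@np.array([x,y])/1e3
I=lambda X,Y:(R.T@(np.array([X,Y])-B)*1e3).round(1)
def arc(th,r,side,c0=0):  # finger centre touching flap, side +1 inside, -1 outside; c0 clearance mm
    d=np.array([-np.sin(th),-np.cos(th)]);n=np.array([np.cos(th),-np.sin(th)])
    c=11*abs(np.cos(th))+14.5*abs(np.sin(th))+c0
    if side<0:c=-(c+10)
    return np.array([-41,45])+r*d+c*n
E
python3 - <<'E'
from h import *
print('above bay',W(-15,-5),'jar box',I(.542,.206))
c=W(-15,-5)
for th in np.linspace(.57,1.75,9): q=arc(th,60,1); print(round(th,2),q.round(1),(W(*q)-c).round(4))
E
```

```text
above bay [ 0.4994807  -0.17187919] jar box [-389.1   63.4]
0.57 [-59.  -14.7] [-0.0127  0.0432]
0.72 [-67.  -11.9] [-0.0105  0.0514]
0.86 [-74.9  -7.7] [-0.0069  0.0595]
1.01 [-82.3  -2.2] [-0.0018  0.0673]
1.16 [-88.9   4.8] [0.0047 0.0744]
1.31 [-94.5  13.1] [0.0126 0.0806]
1.46 [-98.8  22.5] [0.0217 0.0855]
1.6 [-101.4   32.1] [0.031  0.0888]
1.75 [-102.9   39.7] [0.0386 0.0908]
```

play_rows([
  {"delta_pos": [0.04, -0.02, 0], "delta_rot": [0, 0, -0.04], "claw": 0},
  {"delta_pos": [0.07, -0.05, 0], "delta_rot": [0, 0, -0.08], "claw": 0},
  {"delta_pos": [0.1, -0.08, 0], "delta_rot": [0, 0, -0.12], "claw": 0},
  {"delta_pos": [0.13, -0.11, 0], "delta_rot": [0, 0, -0.16], "claw": 0},
  {"delta_pos": [0.15, -0.145, 0], "delta_rot": [0, 0, -0.2], "claw": 0},
  {"delta_pos": [0.17, -0.18, 0], "delta_rot": [0, 0, -0.24], "claw": 0},
  {"delta_pos": [0.19, -0.215, 0], "delta_rot": [0, 0, -0.28], "claw": 0},
  {"delta_pos": [0.205, -0.25, 0], "delta_rot": [0, 0, -0.32], "claw": 0},
  {"delta_pos": [0.215, -0.285, 0], "delta_rot": [0, 0, -0.362], "claw": 0},
  {"delta_pos": [0.22, -0.32, 0], "delta_rot": [0, 0, -0.362], "claw": 0},
  {"delta_pos": [0.22, -0.355, 0], "delta_rot": [0, 0, -0.362], "claw": 0},
  {"delta_pos": [0.22, -0.39, 0], "delta_rot": [0, 0, -0.362], "claw": 0},
])

```text
time: 1.1
eef_pos: [0.459, 0.2387, 0.2544]
tcp_rot: [0.481, 0.518, -0.483, 0.517]
contact_force: [0.5, -0.4, 0.1]
opening: -0.003
```

play_rows([
  {"delta_pos": [0.003, -0.038, 0], "delta_rot": [0, 0, 0], "claw": 0},
  {"delta_pos": [0.007, -0.076, 0], "delta_rot": [0, 0, 0], "claw": 0},
  {"delta_pos": [0.011, -0.114, 0], "delta_rot": [0, 0, 0], "claw": 0},
  {"delta_pos": [0.015, -0.152, 0], "delta_rot": [0, 0, 0], "claw": 0},
  {"delta_pos": [0.019, -0.19, 0], "delta_rot": [0, 0, 0], "claw": 0},
  {"delta_pos": [0.023, -0.228, 0], "delta_rot": [0, 0, 0], "claw": 0},
  {"delta_pos": [0.027, -0.266, 0], "delta_rot": [0, 0, 0], "claw": 0},
  {"delta_pos": [0.031, -0.304, 0], "delta_rot": [0, 0, 0], "claw": 0},
  {"delta_pos": [0.035, -0.342, 0], "delta_rot": [0, 0, 0], "claw": 0},
  {"delta_pos": [0.039, -0.38, 0], "delta_rot": [0, 0, 0], "claw": 0},
  {"delta_pos": [0.0405, -0.4106, 0], "delta_rot": [0, 0, 0], "claw": 0},
  {"delta_pos": [0.0405, -0.4106, 0], "delta_rot": [0, 0, 0], "claw": 0},
  {"delta_pos": [0.0405, -0.4106, -0.035], "delta_rot": [0, 0, 0], "claw": 0},
  {"delta_pos": [0.0405, -0.4106, -0.07], "delta_rot": [0, 0, 0], "claw": 0},
  {"delta_pos": [0.0405, -0.4106, -0.1], "delta_rot": [0, 0, 0], "claw": 0},
  {"delta_pos": [0.0405, -0.4106, -0.12], "delta_rot": [0, 0, 0], "claw": 0},
  {"delta_pos": [0.0405, -0.4106, -0.12], "delta_rot": [0, 0, 0], "claw": 0},
])

```text
time: 2.52
eef_pos: [0.4959, -0.1694, 0.1286]
tcp_rot: [0.48, 0.522, -0.484, 0.512]
contact_force: [-0.2, 1.0, -0.4]
opening: 0.001
```

Run:
```python
from h import *
from scipy.spatial.transform import Rotation as Ro
st=ctrl.get_state(); M=Ro.from_quat(st['tcp_rot']).as_matrix(); print(st['time'],st['eef_pos'].round(4),I(*st['eef_pos'][:2]),M[:,0].round(3),np.degrees(np.arctan2(M[1,1],M[0,1])),'want',np.degrees(A)+90)
im=ctrl.read_camera('top');im2=ctrl.read_camera('side')
r=lambda im,x0,y0,x1,y1,k:cv2.resize(im[y0:y1,x0:x1],None,fx=k,fy=k,interpolation=cv2.INTER_CUBIC)
cv2.imwrite('pics/d1.png',np.hstack([r(im,240,170,350,290,3.5),r(im2,190,120,300,240,3.5)]))
```

```text
2.5167 [ 0.4959 -0.1694  0.1286] [-17.7  -8.4] [-0.013  0.006 -1.   ] 4.044094066524075 want 3.941739171350349
```

View pics/d1.png

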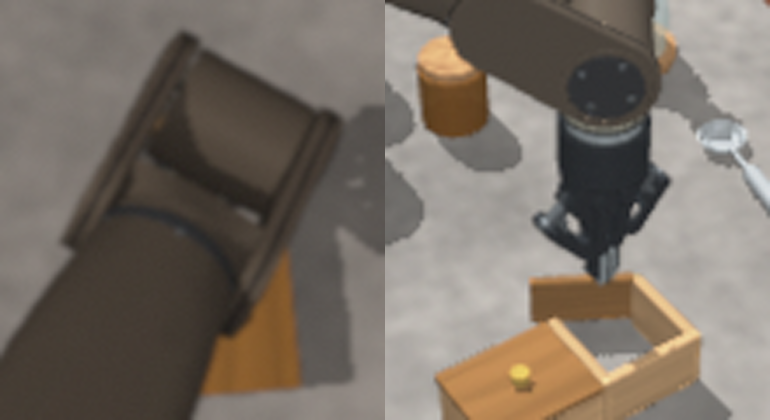

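play_rows([
  {"delta_pos": [0.003, -0.002, -0.03], "delta_rot": [0, 0, 0], "claw": 0},
  {"delta_pos": [0.003, -0.002, -0.06], "delta_rot": [0, 0, 0], "claw": 0},
  {"delta_pos": [0.003, -0.002, -0.078], "delta_rot": [0, 0, 0], "claw": 0},
  {"delta_pos": [0.003, -0.002, -0.078], "delta_rot": [0, 0, 0], "claw": 0},
  {"delta_pos": [-0.003, 0.018, -0.078], "delta_rot": [0, 0, 0], "claw": 0},
  {"delta_pos": [-0.008, 0.034, -0.078], "delta_rot": [0, 0, 0], "claw": 0},
  {"delta_pos": [-0.009, 0.041, -0.078], "delta_rot": [0, 0, 0], "claw": 0},
  {"delta_pos": [-0.007, 0.049, -0.078], "delta_rot": [0, 0, 0], "claw": 0},
  {"delta_pos": [-0.003, 0.057, -0.078], "delta_rot": [0, 0, 0], "claw": 0},
  {"delta_pos": [0.002, 0.065, -0.078], "delta_rot": [0, 0, 0], "claw": 0},
  {"delta_pos": [0.008, 0.072, -0.078], "delta_rot": [0, 0, 0], "claw": 0},
  {"delta_pos": [0.016, 0.078, -0.078], "delta_rot": [0, 0, 0], "claw": 0},
  {"delta_pos": [0.025, 0.083, -0.078], "delta_rot": [0, 0, 0], "claw": 0},
  {"delta_pos": [0.034, 0.086, -0.078], "delta_rot": [0, 0, 0], "claw": 0},
  {"delta_pos": [0.042, 0.088, -0.078], "delta_rot": [0, 0, 0], "claw": 0},
  {"delta_pos": [0.044, 0.088, -0.078], "delta_rot": [0, 0, 0], "claw": 0},
  {"delta_pos": [0.044, 0.088, -0.078], "delta_rot": [0, 0, 0], "claw": 0},
])

```text
time: 4.03
eef_pos: [0.544, -0.0831, 0.0558]
tcp_rot: [0.481, 0.519, -0.483, 0.516]
contact_force: [0.2, 0.2, 0.3]
opening: 0.004
```

Run:
```python
from h import *
st=ctrl.get_state(); e=st['eef_pos']; print(st['time'],e.round(4),I(*e[:2]))
# next: retreat into lane, up, then to behind the jar
J=np.array(I(.542,.206)); G=np.array([-190,0.]); 
for nm,q in[('lane',(-100,0)),('pre',None)]:
    if q is None:
        a=np.arctan2(G[1]-J[1],G[0]-J[0]); u=np.array([np.cos(a),np.sin(a)]); q=J-55*u; print('ang',np.degrees(a))
    print(nm,q,W(*q),(W(*q)-e[:2]).round(4))
```

```text
4.0333 [ 0.544  -0.0831  0.0558] [-100.5   45.6]
lane (-100, 0) [ 0.49862579 -0.08673655] [-0.0454 -0.0036]
ang -17.663189177718685
pre [-441.50711392   80.0881518 ] [0.55504859 0.25946814] [0.011  0.3426]
```

play_rows([
  {"delta_pos": [-0.015, 0, 0], "delta_rot": [0, 0, 0], "claw": 20},
  {"delta_pos": [-0.02, 0, 0.035], "delta_rot": [0, 0, 0], "claw": 38},
  {"delta_pos": [-0.02, 0, 0.07], "delta_rot": [0, 0, 0], "claw": 38},
  {"delta_pos": [-0.02, 0, 0.11], "delta_rot": [0, 0, 0], "claw": 38},
  {"delta_pos": [-0.02, 0.01, 0.145], "delta_rot": [0, 0, 0], "claw": 38},
  {"delta_pos": [-0.016, 0.045, 0.145], "delta_rot": [0, 0, -0.02], "claw": 38},
  {"delta_pos": [-0.013, 0.08, 0.145], "delta_rot": [0, 0, -0.04], "claw": 38},
  {"delta_pos": [-0.01, 0.115, 0.145], "delta_rot": [0, 0, -0.06], "claw": 38},
  {"delta_pos": [-0.006, 0.15, 0.145], "delta_rot": [0, 0, -0.08], "claw": 38},
  {"delta_pos": [-0.003, 0.185, 0.145], "delta_rot": [0, 0, -0.098], "claw": 38},
  {"delta_pos": [0, 0.22, 0.145], "delta_rot": [0, 0, -0.098], "claw": 38},
  {"delta_pos": [0.004, 0.255, 0.145], "delta_rot": [0, 0, -0.098], "claw": 38},
  {"delta_pos": [0.007, 0.29, 0.145], "delta_rot": [0, 0, -0.098], "claw": 38},
  {"delta_pos": [0.011, 0.325, 0.145], "delta_rot": [0, 0, -0.098], "claw": 38},
  {"delta_pos": [0.011, 0.3426, 0.145], "delta_rot": [0, 0, -0.098], "claw": 38},
  {"delta_pos": [0.011, 0.3426, 0.145], "delta_rot": [0, 0, -0.098], "claw": 38},
  {"delta_pos": [0.011, 0.3426, 0.145], "delta_rot": [0, 0, -0.098], "claw": 38},
])

```text
time: 5.45
eef_pos: [0.5548, 0.26, 0.2005]
tcp_rot: [-0.555, -0.439, 0.556, -0.436]
contact_force: [-0.1, -1.8, 0.1]
opening: 0.443
```

Run:
```python
from h import *
from scipy.spatial.transform import Rotation as Ro
st=ctrl.get_state(); M=Ro.from_quat(st['tcp_rot']).as_matrix(); print(st['time'],st['eef_pos'].round(4),st['opening'],I(*st['eef_pos'][:2]),M[:,0].round(3),np.degrees(np.arctan2(M[1,1],M[0,1])))
im=ctrl.read_camera('top');im2=ctrl.read_camera('side')
cv2.imwrite('pics/raw_t2.png',im)
r=lambda im,x0,y0,x1,y1,k:cv2.resize(im[y0:y1,x0:x1],None,fx=k,fy=k,interpolation=cv2.INTER_CUBIC)
cv2.imwrite('pics/d2.png',np.hstack([r(im,240,170,340,290,3.7),r(im2,130,60,240,180,3.7)]))
```

```text
5.45 [0.5548 0.26   0.2005] 0.44252024621963587 [-442.1   79.9] [-0.004  0.002 -1.   ] -13.47439264095184
```

View pics/d2.png

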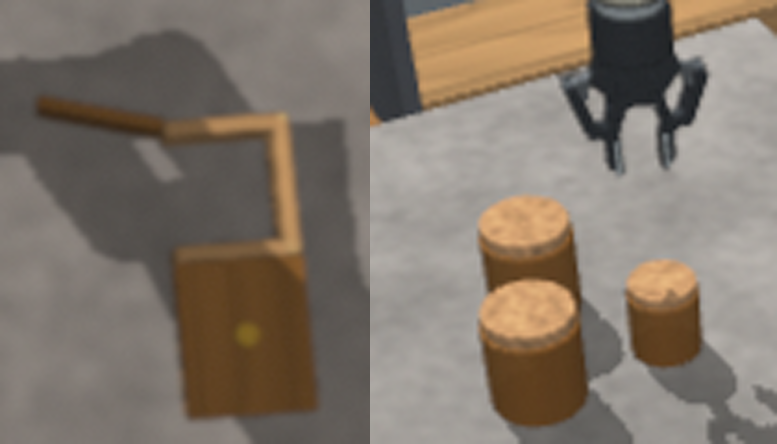

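play_rows([
  {"delta_pos": [0, 0, -0.035], "delta_rot": [0, 0, 0], "claw": 38},
  {"delta_pos": [0, 0, -0.07], "delta_rot": [0, 0, 0], "claw": 38},
  {"delta_pos": [0, 0, -0.1], "delta_rot": [0, 0, 0], "claw": 38},
  {"delta_pos": [0, 0, -0.125], "delta_rot": [0, 0, 0], "claw": 38},
  {"delta_pos": [0, 0, -0.145], "delta_rot": [0, 0, 0], "claw": 38},
  {"delta_pos": [0, 0, -0.156], "delta_rot": [0, 0, 0], "claw": 38},
  {"delta_pos": [0, 0, -0.156], "delta_rot": [0, 0, 0], "claw": 38},
  {"delta_pos": [0, 0, -0.156], "delta_rot": [0, 0, 0], "claw": 38},
])

```text
time: 6.22
eef_pos: [0.5553, 0.2577, 0.0448]
tcp_rot: [-0.555, -0.438, 0.557, -0.435]
contact_force: [-0.1, 0.6, 0.0]
opening: 0.442
```

```bash
cat > push.py <<'E'
from h import *
st=ctrl.get_state(); e=st['eef_pos']; print(e.round(4),I(*e[:2]),st['contact_force'].round(1),st['opening'])
J=np.array(I(.542,.206)); G=np.array([-190,0.]); a0=np.arctan2(G[1]-J[1],G[0]-J[0]); L=np.hypot(*(G-J)); D=41.6
def pose(s):  # s = jar travel mm (negative = before contact)
    if s<0: c=J+(G-J)/L*s; a=a0
    elif s<L: c=J+(G-J)/L*s; a=a0*(1-np.clip((s-40)/(L-50),0,1))
    else: c=G+[s-L,0]; a=0
    return c-D*np.array([np.cos(a),np.sin(a)]),a
print('L',L)
for s in [0,15,30,45,60,75,90,105,120,135,150,165,180,195,210,225]:
    q,a=pose(s); print(s,q.round(0),(W(*q)-e[:2]).round(4),'rot',round((a-a0)/np.pi,4))
E
python3 push.py
```

```text
[0.5553 0.2577 0.0448] [-439.7   80.2] [-0.1  0.6  0. ] 0.441821458062881
L 208.95064010430792
0 [-429.   76.] [-0.0034 -0.0113] rot 0.0
15 [-414.   71.] [-0.007  -0.0258] rot 0.0
30 [-400.   67.] [-0.0105 -0.0404] rot 0.0
45 [-386.   62.] [-0.0145 -0.0549] rot 0.0031
60 [-372.   56.] [-0.0192 -0.0692] rot 0.0123
75 [-358.   51.] [-0.024  -0.0836] rot 0.0216
90 [-344.   45.] [-0.0287 -0.0979] rot 0.0309
105 [-330.   39.] [-0.0335 -0.1124] rot 0.0401
120 [-316.   33.] [-0.0382 -0.1268] rot 0.0494
135 [-302.   28.] [-0.043  -0.1413] rot 0.0586
150 [-288.   22.] [-0.0478 -0.1558] rot 0.0679
165 [-273.   16.] [-0.0526 -0.1704] rot 0.0772
180 [-259.   10.] [-0.0573 -0.185 ] rot 0.0864
195 [-245.    5.] [-0.0621 -0.1996] rot 0.0957
210 [-231.    0.] [-0.0656 -0.2142] rot 0.0981
225 [-216.    0.] [-0.0646 -0.2292] rot 0.0981
```

play_rows([
  {"delta_pos": [-0.0015, -0.005, 0], "delta_rot": [0, 0, 0], "claw": 38},
  {"delta_pos": [-0.003, -0.01, 0], "delta_rot": [0, 0, 0], "claw": 38},
  {"delta_pos": [-0.0045, -0.015, 0], "delta_rot": [0, 0, 0], "claw": 38},
  {"delta_pos": [-0.006, -0.021, 0], "delta_rot": [0, 0, 0], "claw": 38},
  {"delta_pos": [-0.0075, -0.028, 0], "delta_rot": [0, 0, 0], "claw": 38},
  {"delta_pos": [-0.009, -0.034, 0], "delta_rot": [0, 0, 0], "claw": 38},
  {"delta_pos": [-0.0105, -0.0404, 0], "delta_rot": [0, 0, 0], "claw": 38},
  {"delta_pos": [-0.0125, -0.0475, 0], "delta_rot": [0, 0, 0.0015], "claw": 38},
  {"delta_pos": [-0.0145, -0.0549, 0], "delta_rot": [0, 0, 0.003], "claw": 38},
  {"delta_pos": [-0.0168, -0.062, 0], "delta_rot": [0, 0, 0.0077], "claw": 38},
  {"delta_pos": [-0.0192, -0.0692, 0], "delta_rot": [0, 0, 0.0123], "claw": 38},
  {"delta_pos": [-0.0216, -0.0764, 0], "delta_rot": [0, 0, 0.017], "claw": 38},
  {"delta_pos": [-0.024, -0.0836, 0], "delta_rot": [0, 0, 0.0216], "claw": 38},
  {"delta_pos": [-0.0263, -0.0907, 0], "delta_rot": [0, 0, 0.0262], "claw": 38},
  {"delta_pos": [-0.0287, -0.0979, 0], "delta_rot": [0, 0, 0.0309], "claw": 38},
  {"delta_pos": [-0.0311, -0.105, 0], "delta_rot": [0, 0, 0.0355], "claw": 38},
  {"delta_pos": [-0.0335, -0.1124, 0], "delta_rot": [0, 0, 0.04], "claw": 38},
  {"delta_pos": [-0.0358, -0.1196, 0], "delta_rot": [0, 0, 0.0448], "claw": 38},
  {"delta_pos": [-0.0382, -0.1268, 0], "delta_rot": [0, 0, 0.0494], "claw": 38},
  {"delta_pos": [-0.0382, -0.1268, 0], "delta_rot": [0, 0, 0.0494], "claw": 38},
])

```text
time: 7.88
eef_pos: [0.5177, 0.1299, 0.0458]
tcp_rot: [-0.52, -0.479, 0.521, -0.478]
contact_force: [1.1, 2.1, 3.3]
opening: 0.45
```

```bash
python3 push.py
python3 - <<'E'
from h import *
im=ctrl.read_camera('top');im2=ctrl.read_camera('side')
r=lambda im,x0,y0,x1,y1,k:cv2.resize(im[y0:y1,x0:x1],None,fx=k,fy=k,interpolation=cv2.INTER_CUBIC)
cv2.imwrite('pics/d3.png',np.hstack([r(im,120,170,320,290,2.),r(im2,150,80,280,200,2.)]))
E
```

```text
[0.5177 0.1299 0.0458] [-314.8   33.9] [1.1 2.1 3.3] 0.4497578223419017
L 208.95064010430792
0 [-429.   76.] [0.0341 0.1166] rot 0.0
15 [-414.   71.] [0.0306 0.102 ] rot 0.0
30 [-400.   67.] [0.027  0.0874] rot 0.0
45 [-386.   62.] [0.0231 0.073 ] rot 0.0031
60 [-372.   56.] [0.0183 0.0586] rot 0.0123
75 [-358.   51.] [0.0136 0.0443] rot 0.0216
90 [-344.   45.] [0.0088 0.0299] rot 0.0309
105 [-330.   39.] [0.0041 0.0155] rot 0.0401
120 [-316.   33.] [-0.0007  0.001 ] rot 0.0494
135 [-302.   28.] [-0.0054 -0.0135] rot 0.0586
150 [-288.   22.] [-0.0102 -0.028 ] rot 0.0679
165 [-273.   16.] [-0.015  -0.0425] rot 0.0772
180 [-259.   10.] [-0.0197 -0.0571] rot 0.0864
195 [-245.    5.] [-0.0245 -0.0718] rot 0.0957
210 [-231.    0.] [-0.0281 -0.0864] rot 0.0981
225 [-216.    0.] [-0.027  -0.1013] rot 0.0981
```

View pics/d3.png

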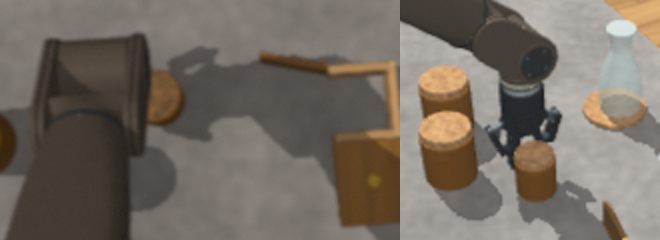

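play_rows([
  {"delta_pos": [-0.003, -0.006, 0], "delta_rot": [0, 0, 0.0046], "claw": 38},
  {"delta_pos": [-0.0054, -0.0135, 0], "delta_rot": [0, 0, 0.0092], "claw": 38},
  {"delta_pos": [-0.0078, -0.0207, 0], "delta_rot": [0, 0, 0.0138], "claw": 38},
  {"delta_pos": [-0.0102, -0.028, 0], "delta_rot": [0, 0, 0.0185], "claw": 38},
  {"delta_pos": [-0.0126, -0.0352, 0], "delta_rot": [0, 0, 0.0231], "claw": 38},
  {"delta_pos": [-0.015, -0.0425, 0], "delta_rot": [0, 0, 0.0278], "claw": 38},
  {"delta_pos": [-0.0173, -0.0498, 0], "delta_rot": [0, 0, 0.0324], "claw": 38},
  {"delta_pos": [-0.0197, -0.0571, 0], "delta_rot": [0, 0, 0.037], "claw": 38},
  {"delta_pos": [-0.0221, -0.0645, 0], "delta_rot": [0, 0, 0.0416], "claw": 38},
  {"delta_pos": [-0.0245, -0.0718, 0], "delta_rot": [0, 0, 0.0463], "claw": 38},
  {"delta_pos": [-0.0267, -0.079, 0], "delta_rot": [0, 0, 0.0487], "claw": 38},
  {"delta_pos": [-0.0281, -0.0864, 0], "delta_rot": [0, 0, 0.0487], "claw": 38},
  {"delta_pos": [-0.0276, -0.0938, 0], "delta_rot": [0, 0, 0.0487], "claw": 38},
  {"delta_pos": [-0.0271, -0.1, 0], "delta_rot": [0, 0, 0.0487], "claw": 38},
  {"delta_pos": [-0.027, -0.1013, 0], "delta_rot": [0, 0, 0.0487], "claw": 38},
  {"delta_pos": [-0.027, -0.1013, 0], "delta_rot": [0, 0, 0.0487], "claw": 38},
])

```text
time: 9.32
eef_pos: [0.4901, 0.0281, 0.0454]
tcp_rot: [0.481, 0.518, -0.484, 0.516]
contact_force: [-0.2, 2.6, 5.2]
opening: 0.443
```

Run:
```python
from h import *
from scipy.spatial.transform import Rotation as Ro
st=ctrl.get_state(); M=Ro.from_quat(st['tcp_rot']).as_matrix(); e=st['eef_pos']
print(e.round(4),st['contact_force'].round(1),I(*e[:2]),M[:,0].round(3),np.degrees(np.arctan2(M[1,1],M[0,1])))
for x in(-150,-100,-60,-45,-37.6): print(x,(W(x,0)-e[:2]).round(4))
q=W(*(I(*e[:2])+[41.6,0]));
def box(im,n,x0,y0,x1,y1,k):
    o=cv2.resize(im[y0:y1,x0:x1],None,fx=k,fy=k,interpolation=cv2.INTER_CUBIC)
    for z,r in((.082,.034),(0,.036)):
        pts=[proj(n,(q[0]+r*np.cos(t),q[1]+r*np.sin(t),z)) for t in np.linspace(0,6.28,40)]
        cv2.polylines(o,[np.int32([((u-x0+.5)*k,(v-y0+.5)*k) for u,v in pts])],True,(0,255,0),1)
    return o
im=ctrl.read_camera('top');im2=ctrl.read_camera('side')
cv2.imwrite('pics/d4.png',np.hstack([box(im,'top',180,170,320,290,3),box(im2,'side',180,100,300,220,3)]))
```

```text
[0.4901 0.0281 0.0454] [-0.2  2.6  5.2] [-215.2   -0.6] [-0.005 -0.    -1.   ] 3.9101735132589317
-150 [ 0.005 -0.065]
-100 [ 0.0085 -0.1149]
-60 [ 0.0112 -0.1548]
-45 [ 0.0123 -0.1697]
-37.6 [ 0.0128 -0.1771]
```

View pics/d4.png

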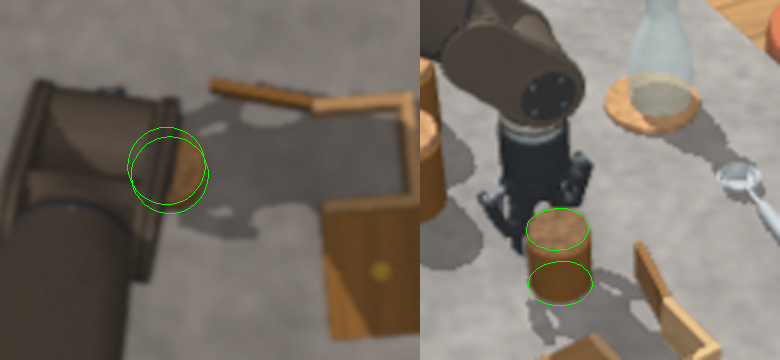

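play_rows([
  {"delta_pos": [0.0004, -0.006, 0.001], "delta_rot": [0, 0, 0], "claw": 38},
  {"delta_pos": [0.001, -0.014, 0.002], "delta_rot": [0, 0, 0], "claw": 38},
  {"delta_pos": [0.0017, -0.022, 0.003], "delta_rot": [0, 0, 0], "claw": 38},
  {"delta_pos": [0.0023, -0.03, 0.003], "delta_rot": [0, 0, 0], "claw": 38},
  {"delta_pos": [0.003, -0.038, 0.003], "delta_rot": [0, 0, 0], "claw": 38},
  {"delta_pos": [0.0036, -0.046, 0.003], "delta_rot": [0, 0, 0], "claw": 38},
  {"delta_pos": [0.0042, -0.054, 0.003], "delta_rot": [0, 0, 0], "claw": 38},
  {"delta_pos": [0.0048, -0.062, 0.003], "delta_rot": [0, 0, 0], "claw": 38},
  {"delta_pos": [0.0053, -0.07, 0.003], "delta_rot": [0, 0, 0], "claw": 38},
  {"delta_pos": [0.0058, -0.078, 0.003], "delta_rot": [0, 0, 0], "claw": 38},
  {"delta_pos": [0.0064, -0.086, 0.003], "delta_rot": [0, 0, 0], "claw": 38},
  {"delta_pos": [0.007, -0.094, 0.003], "delta_rot": [0, 0, 0], "claw": 38},
  {"delta_pos": [0.0075, -0.101, 0.003], "delta_rot": [0, 0, 0], "claw": 38},
  {"delta_pos": [0.008, -0.107, 0.003], "delta_rot": [0, 0, 0], "claw": 38},
  {"delta_pos": [0.0085, -0.113, 0.003], "delta_rot": [0, 0, 0], "claw": 38},
  {"delta_pos": [0.0089, -0.119, 0.003], "delta_rot": [0, 0, 0], "claw": 38},
  {"delta_pos": [0.0092, -0.125, 0.003], "delta_rot": [0, 0, 0], "claw": 38},
  {"delta_pos": [0.0092, -0.125, 0.003], "delta_rot": [0, 0, 0], "claw": 38},
])

```text
time: 10.92
eef_pos: [0.4998, -0.0981, 0.0487]
tcp_rot: [0.481, 0.517, -0.484, 0.516]
contact_force: [-0.3, -0.2, -0.5]
opening: 0.439
```

Run:
```python
from h import *
st=ctrl.get_state(); e=st['eef_pos']
print(e.round(4),st['contact_force'].round(1),I(*e[:2]))
for x in(-60,-45,-37.6): print(x,(W(x,0)-e[:2]).round(4))
q=W(*(I(*e[:2])+[41.6,0]));
def box(im,n,x0,y0,x1,y1,k):
    o=cv2.resize(im[y0:y1,x0:x1],None,fx=k,fy=k,interpolation=cv2.INTER_CUBIC)
    for z,r in((.082,.034),(0,.036)):
        pts=[proj(n,(q[0]+r*np.cos(t),q[1]+r*np.sin(t),z)) for t in np.linspace(0,6.28,40)]
        cv2.polylines(o,[np.int32([((u-x0+.5)*k,(v-y0+.5)*k) for u,v in pts])],True,(0,255,0),1)
    return o
im=ctrl.read_camera('top');im2=ctrl.read_camera('side')
cv2.imwrite('pics/d5.png',np.hstack([box(im,'top',235,190,335,290,4),box(im2,'side',200,140,300,240,4)]))
```

```text
[ 0.4998 -0.0981  0.0487] [-0.3 -0.2 -0.5] [-88.6   0.4]
-60 [ 0.0016 -0.0285]
-45 [ 0.0026 -0.0435]
-37.6 [ 0.0031 -0.0509]
```

View pics/d5.png

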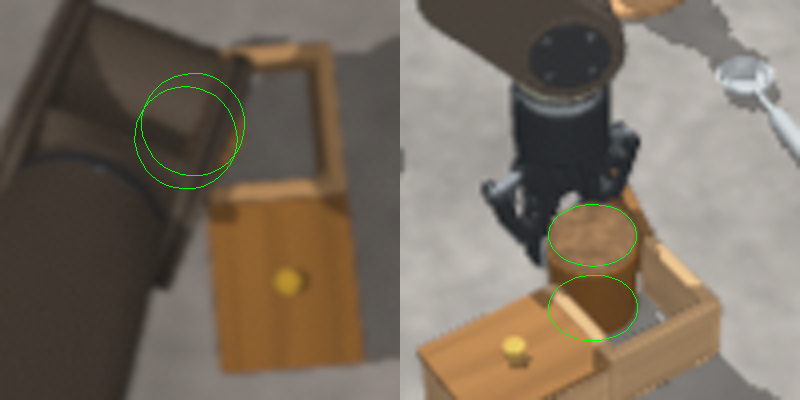

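play_rows([
  {"delta_pos": [0.0003, -0.005, 0], "delta_rot": [0, 0, 0], "claw": 38},
  {"delta_pos": [0.0006, -0.01, 0], "delta_rot": [0, 0, 0], "claw": 38},
  {"delta_pos": [0.0008, -0.015, 0], "delta_rot": [0, 0, 0], "claw": 38},
  {"delta_pos": [0.0011, -0.02, 0], "delta_rot": [0, 0, 0], "claw": 38},
  {"delta_pos": [0.0014, -0.025, 0], "delta_rot": [0, 0, 0], "claw": 38},
  {"delta_pos": [0.0017, -0.03, 0], "delta_rot": [0, 0, 0], "claw": 38},
  {"delta_pos": [0.002, -0.034, 0], "delta_rot": [0, 0, 0], "claw": 38},
  {"delta_pos": [0.0023, -0.038, 0], "delta_rot": [0, 0, 0], "claw": 38},
  {"delta_pos": [0.0026, -0.042, 0], "delta_rot": [0, 0, 0], "claw": 38},
  {"delta_pos": [0.0028, -0.045, 0], "delta_rot": [0, 0, 0], "claw": 38},
  {"delta_pos": [0.0028, -0.047, 0], "delta_rot": [0, 0, 0], "claw": 38},
  {"delta_pos": [0.0028, -0.048, 0], "delta_rot": [0, 0, 0], "claw": 38},
  {"delta_pos": [0.0028, -0.048, 0], "delta_rot": [0, 0, 0], "claw": 38},
])

```text
time: 12.1
eef_pos: [0.5025, -0.1457, 0.0487]
tcp_rot: [0.481, 0.517, -0.484, 0.516]
contact_force: [-0.9, -0.1, -0.5]
opening: 0.439
```

play_rows([
  {"delta_pos": [0.0001, -0.001, 0], "delta_rot": [0, 0, 0], "claw": 38},
  {"delta_pos": [0.0001, -0.002, 0], "delta_rot": [0, 0, 0], "claw": 38},
  {"delta_pos": [0.0002, -0.003, 0], "delta_rot": [0, 0, 0], "claw": 38},
  {"delta_pos": [0.0002, -0.0035, 0], "delta_rot": [0, 0, 0], "claw": 38},
  {"delta_pos": [0.0002, -0.0035, 0], "delta_rot": [0, 0, 0], "claw": 38},
])

```text
time: 12.52
eef_pos: [0.5027, -0.1492, 0.0487]
tcp_rot: [0.481, 0.517, -0.484, 0.516]
contact_force: [0.0, 1.1, -0.5]
opening: 0.449
```

play_rows([
  {"delta_pos": [0.0001, -0.001, 0], "delta_rot": [0, 0, 0], "claw": 38},
  {"delta_pos": [0.0001, -0.002, 0], "delta_rot": [0, 0, 0], "claw": 38},
  {"delta_pos": [0.0001, -0.002, 0], "delta_rot": [0, 0, 0], "claw": 38},
])

```text
time: 12.77
eef_pos: [0.5028, -0.1512, 0.0486]
tcp_rot: [0.481, 0.517, -0.484, 0.516]
contact_force: [-0.6, 1.9, 0.7]
opening: 0.443
```

play_rows([
  {"delta_pos": [0.0001, -0.001, 0], "delta_rot": [0, 0, 0], "claw": 38},
  {"delta_pos": [0.0001, -0.002, 0], "delta_rot": [0, 0, 0], "claw": 38},
  {"delta_pos": [0.0002, -0.003, 0], "delta_rot": [0, 0, 0], "claw": 38},
  {"delta_pos": [0.0002, -0.003, 0], "delta_rot": [0, 0, 0], "claw": 38},
])

```text
time: 13.1
eef_pos: [0.5028, -0.1515, 0.0486]
tcp_rot: [0.483, 0.519, -0.483, 0.514]
contact_force: [0.8, 13.1, 4.6]
opening: 0.445
```

play_rows([
  {"delta_pos": [0, 0.003, 0], "delta_rot": [0, 0, 0], "claw": 38},
  {"delta_pos": [-0.0008, 0.015, 0], "delta_rot": [0, 0, 0], "claw": 38},
  {"delta_pos": [-0.002, 0.035, 0], "delta_rot": [0, 0, 0], "claw": 38},
  {"delta_pos": [-0.004, 0.06, 0], "delta_rot": [0, 0, 0], "claw": 38},
  {"delta_pos": [-0.006, 0.085, 0], "delta_rot": [0, 0, 0], "claw": 38},
  {"delta_pos": [-0.0075, 0.11, 0], "delta_rot": [0, 0, 0], "claw": 0},
  {"delta_pos": [-0.0075, 0.11, 0.03], "delta_rot": [0, 0, 0], "claw": 0},
  {"delta_pos": [-0.0075, 0.11, 0.06], "delta_rot": [0, 0, 0], "claw": 0},
  {"delta_pos": [-0.0075, 0.11, 0.08], "delta_rot": [0, 0, 0], "claw": 0},
  {"delta_pos": [-0.0075, 0.11, 0.08], "delta_rot": [0, 0, 0], "claw": 0},
])

```text
time: 13.93
eef_pos: [0.4986, -0.0421, 0.134]
tcp_rot: [0.484, 0.515, -0.481, 0.518]
contact_force: [0.0, -0.3, -0.1]
opening: -0.005
```

Run:
```python
from h import *
st=ctrl.get_state(); e=st['eef_pos']
print(st['time'],e.round(4),I(*e[:2]),st['opening'])
q=arc(1.82,65,-1,18); c=W(*q); print('start',q.round(1),(c-e[:2]).round(4))
for th in np.linspace(1.8,0,15):
    q=arc(th,65+5*(1.8-th)/1.8,-1); print(round(th,2),q.round(1),(W(*q)-c).round(4))
im=ctrl.read_camera('top');im2=ctrl.read_camera('side')
r=lambda im,x0,y0,x1,y1,k:cv2.resize(im[y0:y1,x0:x1],None,fx=k,fy=k,interpolation=cv2.INTER_CUBIC)
cv2.imwrite('pics/d6.png',np.hstack([r(im,235,190,335,290,4),r(im2,200,160,300,260,4)]))
```

```text
13.9333 [ 0.4986 -0.0421  0.134 ] [-144.5    3.1] -0.004734548567145072
start [-93.  104.4] [ 0.1047 -0.0445]
1.8 [-98.3  85.7] [-0.019  0.004]
1.67 [-103.5   77. ] [-0.0281  0.0086]
1.54 [-107.4   68. ] [-0.0374  0.0119]
1.41 [-110.3   60.4] [-0.0451  0.0143]
1.29 [-112.3   52.2] [-0.0534  0.0158]
1.16 [-113.3   43.5] [-0.0621  0.0161]
1.03 [-113.    34.4] [-0.0712  0.0152]
0.9 [-111.4   25.1] [-0.0804  0.013 ]
0.77 [-108.4   15.9] [-0.0894  0.0093]
0.64 [-103.9    6.9] [-0.098   0.0042]
0.51 [-98.   -1.6] [-0.1061 -0.0023]
0.39 [-90.7  -9.2] [-0.1132 -0.0101]
0.26 [-82.1 -15.8] [-0.1192 -0.019 ]
0.13 [-72.5 -21.1] [-0.1239 -0.029 ]
0.0 [-62. -25.] [-0.127  -0.0398]
```

View pics/d6.png

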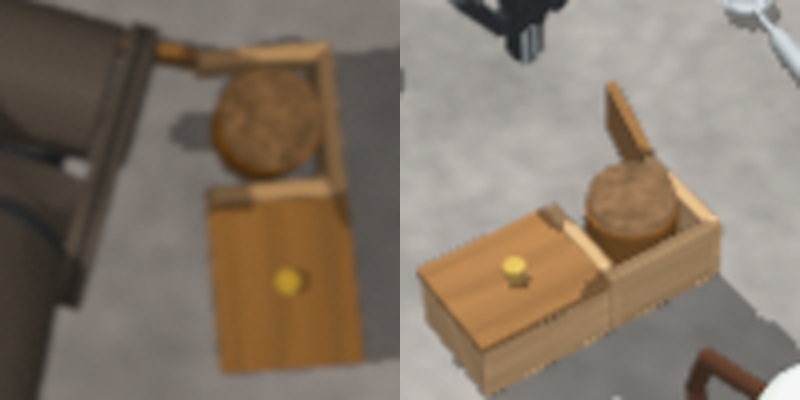

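play_rows([
  {"delta_pos": [0.03, -0.012, 0], "delta_rot": [0, 0, 0], "claw": 0},
  {"delta_pos": [0.06, -0.025, 0], "delta_rot": [0, 0, 0], "claw": 0},
  {"delta_pos": [0.09, -0.038, 0], "delta_rot": [0, 0, 0], "claw": 0},
  {"delta_pos": [0.105, -0.0445, 0], "delta_rot": [0, 0, 0], "claw": 0},
  {"delta_pos": [0.105, -0.0445, 0], "delta_rot": [0, 0, 0], "claw": 0},
  {"delta_pos": [0.105, -0.0445, -0.03], "delta_rot": [0, 0, 0], "claw": 0},
  {"delta_pos": [0.105, -0.0445, -0.06], "delta_rot": [0, 0, 0], "claw": 0},
  {"delta_pos": [0.105, -0.0445, -0.083], "delta_rot": [0, 0, 0], "claw": 0},
  {"delta_pos": [0.105, -0.0445, -0.083], "delta_rot": [0, 0, 0], "claw": 0},
  {"delta_pos": [0.105, -0.0445, -0.083], "delta_rot": [0, 0, 0], "claw": 0},
])

```text
time: 14.87
eef_pos: [0.5981, -0.0851, 0.0438]
tcp_rot: [0.482, 0.52, -0.484, 0.513]
contact_force: [0.2, -0.7, -0.0]
opening: 0.0
```

play_rows([
  {"delta_pos": [-0.008, 0.002, 0.005], "delta_rot": [0, 0, 0], "claw": 0},
  {"delta_pos": [-0.014, 0.0025, 0.005], "delta_rot": [0, 0, 0], "claw": 0},
  {"delta_pos": [-0.023, 0.007, 0.005], "delta_rot": [0, 0, 0], "claw": 0},
  {"delta_pos": [-0.032, 0.0105, 0.005], "delta_rot": [0, 0, 0], "claw": 0},
  {"delta_pos": [-0.04, 0.013, 0.005], "delta_rot": [0, 0, 0], "claw": 0},
  {"delta_pos": [-0.048, 0.0143, 0.005], "delta_rot": [0, 0, 0], "claw": 0},
  {"delta_pos": [-0.057, 0.0146, 0.005], "delta_rot": [0, 0, 0], "claw": 0},
  {"delta_pos": [-0.066, 0.0137, 0.005], "delta_rot": [0, 0, 0], "claw": 0},
  {"delta_pos": [-0.075, 0.0115, 0.005], "delta_rot": [0, 0, 0], "claw": 0},
  {"delta_pos": [-0.084, 0.008, 0.005], "delta_rot": [0, 0, 0], "claw": 0},
  {"delta_pos": [-0.093, 0.003, 0.005], "delta_rot": [0, 0, 0], "claw": 0},
  {"delta_pos": [-0.101, -0.004, 0.005], "delta_rot": [0, 0, 0], "claw": 0},
  {"delta_pos": [-0.108, -0.0115, 0.005], "delta_rot": [0, 0, 0], "claw": 0},
  {"delta_pos": [-0.114, -0.0205, 0.005], "delta_rot": [0, 0, 0], "claw": 0},
  {"delta_pos": [-0.119, -0.0305, 0.005], "delta_rot": [0, 0, 0], "claw": 0},
  {"delta_pos": [-0.122, -0.038, 0.005], "delta_rot": [0, 0, 0], "claw": 0},
  {"delta_pos": [-0.122, -0.039, 0.005], "delta_rot": [0, 0, 0], "claw": 0},
  {"delta_pos": [-0.122, -0.039, 0.005], "delta_rot": [0, 0, 0], "claw": 0},
])

```text
time: 16.37
eef_pos: [0.4759, -0.125, 0.0488]
tcp_rot: [0.482, 0.52, -0.484, 0.513]
contact_force: [-0.3, 0.1, -0.2]
opening: 0.001
```

Not yet pressing; nudge on in small steps until the force shows the stop.

play_rows([
  {"delta_pos": [0, -0.001, 0], "delta_rot": [0, 0, 0], "claw": 0},
  {"delta_pos": [0, -0.002, 0], "delta_rot": [0, 0, 0], "claw": 0},
  {"delta_pos": [0, -0.003, 0], "delta_rot": [0, 0, 0], "claw": 0},
  {"delta_pos": [0, -0.003, 0], "delta_rot": [0, 0, 0], "claw": 0},
])

```text
time: 16.7
eef_pos: [0.476, -0.1279, 0.0487]
tcp_rot: [0.482, 0.52, -0.484, 0.513]
contact_force: [0.7, 1.2, -0.2]
opening: 0.002
```

play_rows([
  {"delta_pos": [0, -0.001, 0], "delta_rot": [0, 0, 0], "claw": 0},
  {"delta_pos": [0, -0.002, 0], "delta_rot": [0, 0, 0], "claw": 0},
  {"delta_pos": [0, -0.003, 0], "delta_rot": [0, 0, 0], "claw": 0},
  {"delta_pos": [0, -0.003, 0], "delta_rot": [0, 0, 0], "claw": 0},
])

```text
time: 17.03
eef_pos: [0.4759, -0.1286, 0.0486]
tcp_rot: [0.484, 0.521, -0.483, 0.511]
contact_force: [0.8, 9.0, 2.8]
opening: 0.005
```

play_rows([
  {"delta_pos": [0, 0.01, 0], "delta_rot": [0, 0, 0], "claw": 0},
  {"delta_pos": [0, 0.035, 0], "delta_rot": [0, 0, 0], "claw": 0},
  {"delta_pos": [0, 0.06, 0.02], "delta_rot": [0, 0, 0], "claw": 0},
  {"delta_pos": [0, 0.08, 0.055], "delta_rot": [0, 0, 0], "claw": 0},
  {"delta_pos": [0, 0.1, 0.09], "delta_rot": [0, 0, 0], "claw": 0},
  {"delta_pos": [0, 0.12, 0.125], "delta_rot": [0, 0, 0], "claw": 0},
  {"delta_pos": [0, 0.15, 0.15], "delta_rot": [0, 0, 0], "claw": 0},
  {"delta_pos": [0, 0.18, 0.16], "delta_rot": [0, 0, 0], "claw": 0},
  {"delta_pos": [0, 0.21, 0.16], "delta_rot": [0, 0, 0], "claw": 0},
  {"delta_pos": [0, 0.24, 0.16], "delta_rot": [0, 0, 0], "claw": 0},
  {"delta_pos": [0, 0.27, 0.16], "delta_rot": [0, 0, 0], "claw": 0},
  {"delta_pos": [0, 0.27, 0.16], "delta_rot": [0, 0, 0], "claw": 0},
  {"delta_pos": [0, 0.27, 0.16], "delta_rot": [0, 0, 0], "claw": 0},
])

```text
time: 18.12
eef_pos: [0.4755, 0.1428, 0.2086]
tcp_rot: [0.483, 0.522, -0.483, 0.512]
contact_force: [-0.6, 0.4, -0.6]
opening: -0.001
```

Run:
```python
from h import *
im=ctrl.read_camera('top');im2=ctrl.read_camera('side')
r=lambda im,x0,y0,x1,y1,k:cv2.resize(im[y0:y1,x0:x1],None,fx=k,fy=k,interpolation=cv2.INTER_CUBIC)
cv2.imwrite('pics/d7.png',np.vstack([np.hstack([r(im,245,195,335,285,4),r(im2,195,185,285,275,4)]),np.hstack([cv2.resize(im,(360,240)),cv2.resize(im2,(360,240))])]))
t0=cv2.imread('pics/raw_t0.png');s0=cv2.imread('pics/raw_s0.png')
# bystander change: kettle, scoop, carafe windows
for nm,a,b,(x0,y0,x1,y1) in[('kettle t',t0,im,(370,190,470,255)),('scoop t',t0,im,(212,122,280,150)),('carafe t',t0,im,(132,100,182,162)),('kettle s',s0,im2,(268,245,362,320)),('scoop s',s0,im2,(276,150,312,190)),('carafe s',s0,im2,(238,88,276,146))]:
    print(nm,cv2.absdiff(a,b)[y0:y1,x0:x1].max(2).astype(float).mean().round(2),(cv2.absdiff(a,b)[y0:y1,x0:x1].max(2)>25).mean().round(4))
print(ctrl.get_state()['contact_force'].round(1))
```

```text
kettle t 9.51 0.0
scoop t 8.27 0.0
carafe t 8.75 0.0
kettle s 3.08 0.0268
scoop s 1.67 0.0
carafe s 1.68 0.0
[-0.2 -0.1 -0.4]
```

View pics/d7.png

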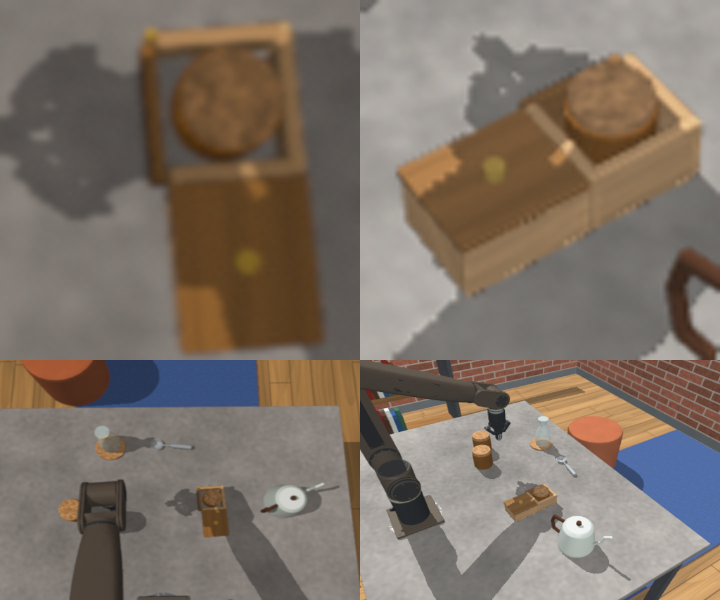

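```bash
python3 -c "
from h import *
print(ctrl.sign_off(),ctrl.get_state()['time'])"
```

```text
the job is handed in; nothing more can be done
the job is handed in; nothing more can be done
```

The amber jar is at the back of the bay with the flap shut behind it, and I handed the job in at about 18 s of the 72 s allowed.

- **Opening the flap:** I swept it open from inside to about 1.8 rad, estimated from the picture.
- **Choosing and sliding the jar:** I picked the smallest of the three jars, whose lid measured about 72 mm in the image against 68 mm given. The other two measured about 92 mm. I pushed it upright along the table with the half-open fingers behind it until the push stalled against the back wall at 13 N.
- **Shutting the flap:** I pushed it closed from outside until it stalled at 9 N.

In the last pictures:
- **Flap:** it lies parallel across the mouth.
- **Jar:** it stands upright against the back wall.
- **Robot:** it stands clear of everything.
- **Bystanders:** the scoop and carafe look unchanged in both views. For the kettle, about 3% of pixels differed in the side view and none in the top view. I took that as the arm's shadow and did not check further.

Both stalls came about 2–3 mm further in than I had calculated, probably because the fingers are slightly thinner than I assumed. I also saw upward tool forces of 3–5 N during the slide. They disappeared after I raised the tool 3 mm, and the jar stayed upright in the pictures.

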